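# Blue-check a taper arbor: twist it home, then drift it free

### The arm

A 7-joint arm with a two-finger parallel gripper is mounted at the origin on the work surface; the furniture and walls round the work are solid. World frame = base frame: x ahead of the robot, y to its left, z up, the work surface at z = 0. Lengths are in m, angles in rad, forces in N, time in s.
With the tool pointing down it reaches from about 0.4 to 0.925 m from the base axis. Payload 5.6 kg.
Tool frame: the origin (TCP) lies on the centre line of the jaws, within the pads' length; the fingertips stand 8 mm ahead of it and the grasp point (between the pads) lies 11 mm behind it; z points along the fingers, y is the line along which they close (so a half turn about z gives the same grasp; the last joint's range is limited). The gripper opens to 85 mm and grips with 20 to 120 N. Pads are 22 mm wide; open, the fingers measure 114 mm over their backs; the gripper's body (76 mm by 85 mm) begins 54 mm behind the grasp point. The pads swing forward as they close: fully open they stand 13 mm farther back than shut.
Start: joints at [-1.359, 0.468, -0.012, 1.603, 0.006, 1.071, -0.056], TCP at [0.164, 0.629, 0.239] pointing down, gripper open.
Joint ranges: [-2.53, 2.53], [-0.31, 2.02], [-1.57, 1.55], [0.28, 2.44], [-1.29, 4.43], [0.15, 1.84], [-2.92, 2.92]. Speed limits (rad/s): [2.57, 2.57, 3.14, 3.14, 3.14, 3.14, 3.14].

### API

Orientations are given as [roll, pitch, yaw] about the fixed x, y, z axes, in that order (R = Rz(yaw) Ry(pitch) Rx(roll)).
In Python, from station import state, snapshot, job_done, outline_of, landmark_of gives the robot as it stands. The module is installed in compiled form; this text tells all that it offers.
- The arm moves only by the tool carry_out, never from a script. Its argument "increments" is text: rows parted by semicolons, each of 5 numbers parted by spaces: the shift along the tool's x, y, z in cm, then the turn about the tool's z in rad, then the gripper command: -1 is fully open, 1 is shut, values between are in proportion. In form: tx ty tz roll fingers; .... A call has 1 to 5 rows; each row shifts and turns the commanded pose from where the row before left it, along the tool's axes as they then stand; what a row does not reach is not made up. A row lasts 1/8 s, in which the tool goes at most 62.5 mm and 10.7 degrees, less where a joint would pass 70% of its speed; a pose out of reach is approached as far as the arm can. A call is refused whole if a number of a shift passes 6.25 or a number of a turn 0.188, either way. A call with a gripper value outside its range is refused whole. The fingers move at their own pace and stop on an object; "grip_force" is the grip in N (left out, the last holds). Time passes only in rows, so rows that do not move let the fingers close. It gives the time, the measured TCP pose, the force, the opening and the grip force at its end, in the units of the state.
- state(): the state, without advancing time (a new reading comes with each control period).
- snapshot(name): name is "scene" or "top"; returns a dict with "img" (400x640x3 uint8, red, green, blue), "depth" (400x640 float32, m along the optical axis (not along the pixel's ray), 0 where there is no reading), "camera_matrix" (3x3 intrinsics, pixels), "camera_from_world" (4x4, takes a point from world to camera coordinates). Camera axes: x right, y down, z forward; pixel columns grow to the right and rows downward; lengths in m; the calibration is good to about 2 mm. A picture is of the moment at which its call begins.
- job_done(): hands the job in; it is judged then, once.
Trained networks look in a picture, given as the dict that the camera call returned (one of the last four; its "shot" number tells which), for a name from the list of things; names that differ only in an ending like _2 or _b are one class to them, and where a whole thing is asked for, a point or a joint stands for the part that bears it (a point fixed in the world has none). Each returns a list of dicts, best first, with "p" (0 to 1); they miss things now and then, are a little off and sometimes report something else, mostly with a low value. They report only what shows in the picture. A call takes as long as a camera call. They do not tell look-alikes from the thing itself.
- outline_of(picture, thing): "mask" (400x640 bool, what is visible of it) and "at" ([column, row] in pixels, amid what is visible of it).
- landmark_of(picture, thing): "at" ([column, row] in pixels: a listed point, or the origin of a listed thing).
The state is a dict: "time_s": time; "joint_pos": joint angles; "dq": joint speeds; "joint_torque": joint torques, N m; "ee_pos": TCP position; "ee_rot": TCP orientation; "ft_force": force on the tool from outside, world axes, zero at the start; "ft_torque": the same for the moment, N m; "gripper_width": finger opening in m; "grasp_force": force on a finger pad.
Only numpy, scipy, OpenCV 4.12 (cv2) and the standard library are available. Lean on these libraries where they do the work, as an engineer would, in place of code of your own. Each camera call takes 0.05 s, during which the arm holds its last target. There are 200 camera calls.

### The job

Check the fit of the blued arbor: lift it out of the rack and seat its tapered shank in the socket with a twisting push, gently (12 to 15 N will do, never more than 20 N), until its flange is flush on the socket and it stays there when you let go. Then, without pulling on the arbor, push the orange-handled drift steadily through the slot under the shank until the arbor breaks loose and stands about 8 mm up on the drift, and leave both like that for me to lift out and read the blue. Do not shove the socket about or disturb the other arbor, the jar or the vials.

Things in the scene. Friction and masses are not known exactly. Their poses are not given: they have to be found in the camera images.
- arbor_grip (a point): grip point of the blued arbor: on its axis, about half-way up its knurled dark round head (38 mm diameter, 44 mm high), 33 mm above the underside of the flange; z points up along the axis
- arbor_flange (a point): on the axis of the blued arbor, at the underside of its flange (48 mm diameter, 6 mm thick); in the rack the flange rests on the plate, 84 mm above the worktop; z points up along the axis
- arbor_end (a point): lower end of the blued arbor's shank, on its axis, 71 mm below the underside of the flange. The last 14 mm are a round nose of 14 mm diameter; above it the taper widens from 19 mm to 24 mm diameter (3 degrees a side)
- socket_mouth (a point): centre of the socket's top face and mouth of its tapered bore (about 24 mm diameter), 112 mm above the worktop. The tapers first touch with the flange about 6 mm above this face; home is the flange on this face
- slot_floor (a point): centre of the floor of the drift slot, on the socket's axis, 30 mm above the worktop. The slot runs right through along the socket's y axis, 14 mm wide (along x), 30 mm high, open at both sides, 28 mm from the axis, where its floor has a 4 mm chamfer. With the arbor home the end of its shank is 11 mm above this floor
- drift_grip (a point): grip point of the drift, in its orange handle (58 mm long, 24 mm wide, 36 mm high): 23 mm above the underside, mid-way along the handle, 179 mm behind the tip; x points from the handle to the tip, z up
- drift_tip (a point): tip of the drift's steel blade, 4 mm above its underside. The blade is 150 mm long and 10 mm thick; its lower edge is straight, its upper edge rises from 8.5 mm high at the tip by 1 mm in 8.8 mm of length to 21 mm at 110 mm, and stays so up to the handle
- arbor: the blued arbor, 131 mm long, 0.45 kg: blue taper shank below, steel flange with a blue rim, dark head with a blue top, small threaded steel stub (12 mm diameter, 10 mm high) above. It hangs upright in the hole at one end of the grey rack, which is 240 mm long and fixed. Origin at the lower end of the shank, z up
- drift: the drift, a steel wedge standing on its lower edge on the worktop, 0.16 kg. On the slot floor it meets the home shank's end with its tip 22 mm past the socket's axis, takes 10 to 25 N to break the taper loose, and stays where it is left; with the tip 92 mm past the axis the arbor stands 8 mm up. Origin on its underside, 100 mm behind the tip
- socket: round steel socket, 56 mm diameter, on a grey base 130 x 110 mm that stands by its weight (4.1 kg); origin on the worktop under its axis, z up, slot along y. Pushed straight, the shank sticks 1 to 2 mm short of home even at 20 N; turned to and fro about 0.4 rad under 10 to 15 N it creeps home and then holds by itself
- sole: rubber sole under the whole of the socket's base, 3 mm thick; with nothing in the socket it bears on the worktop with 40 N, and all that is pressed on the socket comes on top
- spare: a like arbor with a bare steel shank and a red flange rim and head top, which hangs in the hole at the other end of the rack, 160 mm away; to be left there; origin at the end of its shank
- swab_jar: clear plastic jar, 70 mm diameter, 84 mm high, behind the socket; origin under its centre
- vial_1: brown vial with a white cap, 32 mm diameter, 75 mm high, at the back left; origin under its centre
- vial_2: white vial with a blue cap, 36 mm diameter, 85 mm high, at the back left; origin under its centre
There are look-alikes about, which are no part of the job. Leave any turquoise look-alike of the arbor alone.

How it is judged:
By the outcome, as a careful person would: the job done as asked, in the order asked, and still so for the second after the job is handed in, with the robot touching nothing.
It also fails if it takes over 67 s, if anything falls off the work surface, if the arm or the gripper's body presses on something with over 40 N, if the wrist force passes 120 N, or if a joint passes its speed limit or range.

## Working session

There is one attempt and no reset: what is moved stays moved. The work goes in short steps, Python scripts to look and compute and a tool call to move; the robot and the scene stay as the last step left them, time stands still between calls to the robot, and variables do not carry over. Pictures are saved under pics/ and viewed, at most 10 in all, crops included, and the job is handed in when it is done.

Besides the shell and the picture viewer there is one more tool, called after "Emit:" as name(argument=value, ...), one argument or row to a line, values as JSON. carry_out: Moves the arm, as the interface text tells. Its arguments: {"type":"object","properties":{"increments":{"type":"string"},"grip_force":{"type":"number"}},"required":["increments"]}

```bash
mkdir -p pics
cat > h.py <<'E'
import numpy as np, cv2
from station import *
def save(p,n): cv2.imwrite('pics/'+n, p['img'][:,:,::-1])
def pt(p,uv,win=2,d=None):
    K=np.array(p['camera_matrix']);T=np.array(p['camera_from_world'])
    u,v=uv
    if d is None:
        a=p['depth'][int(v)-win:int(v)+win+1,int(u)-win:int(u)+win+1];d=np.median(a[a>0])
    c=np.linalg.inv(K)@[u,v,1]*d
    return np.linalg.inv(T)[:3]@np.r_[c,1]
def ptz(p,uv,z):
    K=np.array(p['camera_matrix']);T=np.linalg.inv(np.array(p['camera_from_world']))
    r=T[:3,:3]@(np.linalg.inv(K)@[uv[0],uv[1],1]);o=T[:3,3]
    return o+r*(z-o[2])/r[2]
def cloud(p,m=None):
    K=np.array(p['camera_matrix']);T=np.linalg.inv(np.array(p['camera_from_world']))
    d=p['depth'];ok=d>0
    if m is not None: ok&=m
    v,u=np.nonzero(ok);z=d[ok]
    c=np.c_[(u-K[0,2])/K[0,0]*z,(v-K[1,2])/K[1,1]*z,z]
    return c@T[:3,:3].T+T[:3,3]
E
python3 - <<'E'
from h import *
np.set_printoptions(precision=4,suppress=True)
s=state();print(s['ee_pos'],s['ee_rot'],s['time_s'],s['gripper_width'])
for n in('scene','top'):
    p=snapshot(n);save(p,n+'0.png');print(n,np.linalg.inv(p['camera_from_world']))
    Z={'arbor_grip':.117,'arbor_flange':.084,'socket_mouth':.112,'slot_floor':.03,'drift_grip':.023,'drift_tip':.004,'drift':0,'socket':0,'spare':.013,'swab_jar':0}
    for t,z in Z.items():
        for r in landmark_of(p,t)[:3]: print(t,np.round(r['p'],2),np.round(r['at'],1),ptz(p,r['at'],z))
E
```

```text
[0.1638 0.6285 0.2383] [-3.1398  0.0001  2.8867] 0.0 0.0855732506927134
scene [[-0.484  -0.4226  0.7662 -0.4069]
 [-0.8749  0.2163 -0.4334  0.561 ]
 [ 0.0174 -0.8801 -0.4744  0.7326]
 [ 0.      0.      0.      1.    ]]
arbor_grip 0.75 [379.5 184.1] [ 0.6194 -0.2172  0.117 ]
arbor_grip 0.68 [460.1 203.2] [ 0.423  -0.3438  0.117 ]
arbor_flange 0.71 [382.5 191.3] [ 0.6301 -0.2386  0.084 ]
arbor_flange 0.48 [454.9 213.5] [ 0.4287 -0.337   0.084 ]
socket_mouth 0.98 [332.  211.7] [ 0.548  -0.0166  0.112 ]
socket_mouth 0.39 [244.1 285. ] [0.3641 0.2984 0.112 ]
drift_grip 0.55 [213.4 285.6] [0.5056 0.3246 0.023 ]
drift_tip 0.59 [279.4 265.9] [0.5304 0.1448 0.004 ]
drift 0.6 [246.8 284. ] [0.5039 0.2438 0.    ]
socket 0.73 [332.  248.4] [ 0.5435 -0.0178  0.    ]
swab_jar 0.7 [313.4 215.7] [ 0.7246 -0.0581  0.    ]
top [[-0.012  -0.9802  0.1975  0.3514]
 [-0.9999  0.0124  0.0005 -0.038 ]
 [-0.003  -0.1975 -0.9803  1.376 ]
 [ 0.      0.      0.      1.    ]]
arbor_grip 0.83 [386.  191.5] [ 0.6209 -0.2293  0.117 ]
arbor_grip 0.65 [457.2 237.6] [ 0.4895 -0.4186  0.117 ]
arbor_grip 0.65 [431.1 252.7] [ 0.4493 -0.3448  0.117 ]
arbor_flange 0.78 [382.3 192.5] [ 0.6252 -0.2236  0.084 ]
arbor_flange 0.71 [432.5 253.7] [ 0.449  -0.3566  0.084 ]
arbor_flange 0.68 [456.7 240. ] [ 0.4864 -0.4267  0.084 ]
socket_mouth 0.77 [309.3 223.9] [ 0.5331 -0.0143  0.112 ]
socket_mouth 0.57 [324.7 163.4] [ 0.7058 -0.0595  0.112 ]
slot_floor 0.95 [308.7 228.3] [ 0.5318 -0.0109  0.03  ]
drift_grip 0.76 [197.4 241.2] [0.4986 0.3168 0.023 ]
drift_tip 0.96 [255.  235.1] [0.5168 0.1502 0.004 ]
drift 0.65 [309.5 227.6] [ 0.5379 -0.0127  0.    ]
socket 0.42 [224.9 156.2] [0.7643 0.2478 0.    ]
spare 0.63 [368.9 248.1] [ 0.4731 -0.1876  0.013 ]
swab_jar 0.86 [323.1 163.3] [ 0.7375 -0.0565  0.    ]
```

View pics/scene0.png

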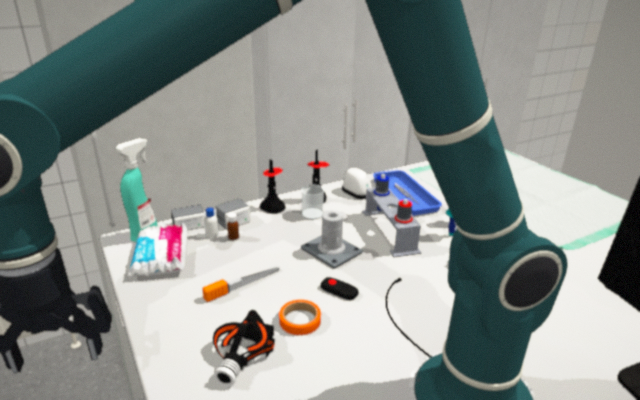

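View pics/top0.png

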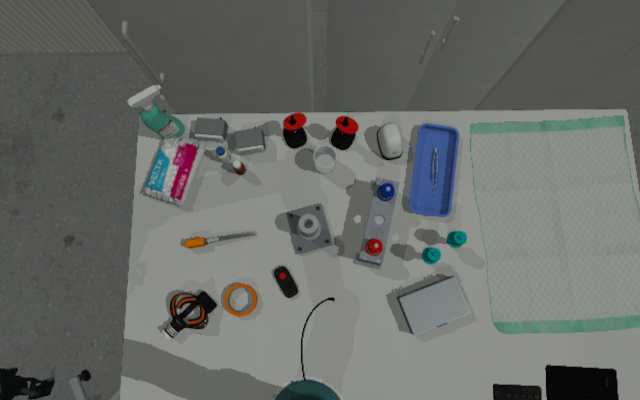

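Run:
```python
from h import *
np.set_printoptions(precision=4,suppress=True)
p=snapshot('top');print(p['camera_matrix'])
C=cloud(p)
def near(x,y,r,z0,z1):
    return C[(np.hypot(C[:,0]-x,C[:,1]-y)<r)&(C[:,2]>z0)&(C[:,2]<z1)]
def circ(q):
    (a,b),r=cv2.minEnclosingCircle(q[:,:2].astype(np.float32));return a,b,r
for n,x,y,r,z0,z1 in(('arbor',.624,-.224,.04,.126,.15),('arborfl',.624,-.224,.04,.080,.15),('spare',.47,-.19,.05,.126,.15),('sock',.535,-.014,.045,.104,.125),('handle',.499,.317,.06,.028,.05),('blade',.51,.2,.07,.006,.03),('base',.535,-.014,.1,.01,.035),('jar',.73,-.058,.06,.07,.1)):
    q=near(x,y,r,z0,z1)
    print(n,len(q),q.mean(0),np.median(q[:,2]),circ(q),cv2.minAreaRect(q[:,:2].astype(np.float32)*1000))
for t in('arbor','socket','drift','drift_grip','sole','slot_floor','swab_jar'):
  for r in outline_of(p,t)[:3]:
    q=cloud(p,r['mask']);print(t,r['p'],r['at'],r['mask'].sum(),cv2.minAreaRect(q[:,:2].astype(np.float32)*1000),np.percentile(q[:,2],[5,50,95]))
i=p['img'][150:280,180:420,::-1];cv2.imwrite('pics/c.png',cv2.resize(i,None,fx=3.3,fy=3.3,interpolation=cv2.INTER_CUBIC))
```

```text
[[461.1144   0.     317.3001]
 [  0.     461.1144 197.9041]
 [  0.       0.       1.    ]]
arbor 149 [ 0.6251 -0.2307  0.1345] 0.13403524094867691 (0.6265143752098083, -0.23103293776512146, 0.019462455064058304) ((625.4701538085938, -231.03013610839844), (35.55130386352539, 36.28142547607422), 58.90496826171875)
arborfl 515 [ 0.619  -0.2255  0.1012] 0.08747126123337035 (0.6236977577209473, -0.2240312248468399, 0.03986655920743942) ((621.8472900390625, -230.36758422851562), (65.68577575683594, 78.81238555908203), 75.71662139892578)
spare 154 [ 0.471  -0.1922  0.1343] 0.13378059449944624 (0.47156068682670593, -0.19251777231693268, 0.01896706596016884) ((472.0423889160156, -192.7386932373047), (35.40300750732422, 35.45203399658203), 88.89053344726562)
sock 266 [ 0.5357 -0.011   0.1114] 0.11163756408389536 (0.5362785458564758, -0.010247270576655865, 0.028693458065390587) ((535.7766723632812, -10.751026153564453), (54.913272857666016, 54.41737365722656), 22.440650939941406)
handle 157 [0.4962 0.3225 0.0346] 0.03426452193128271 (0.49407798051834106, 0.3214917778968811, 0.030473025515675545
[... 1780 characters left out ...]
444732666, 202.1724090576172), 9.233231544494629) [0.0113 0.0294 0.0391]
sole 0.62 [210.6, 238.1] 422 ((510.7990417480469, 249.78274536132812), (29.10785675048828, 197.5169677734375), 8.931792259216309) [-0.0001  0.019   0.0386]
sole 0.46 [391.4, 196.5] 230 ((622.9047241210938, -229.0641632080078), (46.387786865234375, 36.85809326171875), 43.408660888671875) [0.0879 0.131  0.1402]
slot_floor 0.84 [312.4, 225.4] 1559 ((537.4829711914062, -11.626800537109375), (133.0580596923828, 110.6490249633789), 14.462079048156738) [0.0085 0.0148 0.1127]
swab_jar 0.62 [325.3, 157.3] 532 ((737.0157470703125, -61.27821731567383), (66.98584747314453, 68.8738021850586), 80.4592056274414) [0.0009 0.0343 0.085 ]
```

View pics/c.png

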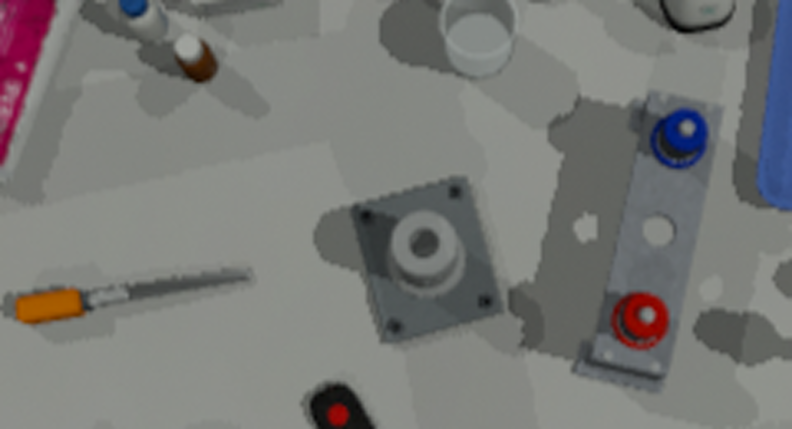

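```bash
cat >> h.py <<'E'
def plan(wps,step=.055,turn=.16,start=None):
    """wps: (x,y,z,yaw_deg,grip); prints rows; shift in axes before the row's turn"""
    s=state();pos=np.array(s['ee_pos']);yaw=s['ee_rot'][2]
    if start is not None: pos,yaw=np.array(start[:3]),np.radians(start[3])
    out=[]
    for x,y,z,a,g in wps:
        t=np.array([x,y,z]);dy=(np.radians(a)-yaw+np.pi)%(2*np.pi)-np.pi
        n=max(1,int(np.ceil(max(np.linalg.norm(t-pos)/step,abs(dy)/turn))))
        for k in range(n):
            r=(t-pos)/(n-k);dr=round(((np.radians(a)-yaw+np.pi)%(2*np.pi)-np.pi)/(n-k),3)
            c,sn=np.cos(yaw),np.sin(yaw)
            l=np.round(np.array([c*r[0]+sn*r[1],sn*r[0]-c*r[1],-r[2]])*100,2)
            pos=pos+np.array([c*l[0]+sn*l[1],sn*l[0]-c*l[1],-l[2]])/100;yaw+=dr
            out.append('%g %g %g %g %g'%(*l,-dr,g))
        out.append('|')
    ch=[];
    for o in out:
        if o=='|': print('; '.join(ch)) if ch else 0; print('--');ch=[];continue
        ch.append(o)
        if len(ch)==5: print('; '.join(ch));ch=[]
E
python3 - <<'E'
from h import *
plan([(.48,.33,.238,125,-1),(.6245,-.231,.22,104.4,-1)])
E
```

```text
-4.77 -2.62 0.02 0.088 -1; -4.98 -2.19 0.02 0.088 -1; -5.15 -1.75 0.01 0.088 -1; -5.28 -1.29 0.02 0.088 -1; -5.38 -0.82 0.01 0.088 -1
-5.43 -0.34 0.02 0.088 -1; -5.44 0.14 0.01 0.089 -1; -5.4 0.63 0.02 0.088 -1
--
-4.93 -1.85 0.16 0.033 -1; -4.99 -1.69 0.16 0.033 -1; -5.04 -1.52 0.16 0.033 -1; -5.09 -1.35 0.16 0.033 -1; -5.13 -1.18 0.17 0.033 -1
-5.17 -1.02 0.16 0.032 -1; -5.2 -0.85 0.17 0.033 -1; -5.22 -0.68 0.16 0.032 -1; -5.24 -0.51 0.17 0.033 -1; -5.26 -0.33 0.16 0.032 -1
-5.26 -0.17 0.17 0.033 -1
--
```

Emit:
carry_out(
  increments="-4.8 -2.6 0 0.09 -1; -5 -2.2 0 0.09 -1; -5.15 -1.75 0 0.09 -1; -5.3 -1.3 0 0.09 -1; -5.4 -0.8 0 0.09 -1",
  grip_force=60,
)

```text
time_s: 2.12
ee_pos: [0.3628, 0.4399, 0.2396]
ee_rot: [3.141, -0.0, 2.434]
ft_force: [0.1, 0.8, -0.0]
gripper_width: 0.0855
grasp_force: 0.0
```

Emit:
carry_out(
  increments="-5.4 -0.35 0 0.09 -1; -5.4 0.15 0 0.09 -1; -5.4 0.65 0 0.09 -1; -4.9 -1.85 0.15 0.03 -1; -5 -1.7 0.15 0.03 -1",
)

```text
time_s: 2.75
ee_pos: [0.5038, 0.2244, 0.2363]
ee_rot: [3.141, 0.0, 2.106]
ft_force: [0.8, 0.3, -0.0]
gripper_width: 0.0854
grasp_force: 0.0
```

Emit:
carry_out(
  increments="-5 -1.5 0.15 0.03 -1; -5.1 -1.35 0.15 0.03 -1; -5.1 -1.2 0.15 0.03 -1; -5.2 -1 0.15 0.03 -1; -5.2 -0.85 0.15 0.03 -1",
)

```text
time_s: 3.38
ee_pos: [0.5685, -0.0304, 0.2291]
ee_rot: [3.141, -0.0, 1.956]
ft_force: [0.9, -0.5, 0.5]
gripper_width: 0.0854
grasp_force: 0.0
```

Run:
```python
from h import *
s=state();print(s['time_s'],s['ee_pos'],s['ee_rot'],s['joint_pos'],s['ft_force'])
plan([(.625,-.231,.2,104.4,-1),(.625,-.231,.106,104.4,-1)])
```

```text
3.375 [ 0.56848821 -0.03035102  0.22906279] [ 3.14071958e+00 -2.75752570e-05  1.95607195e+00] [-0.37145179  0.35624021  0.45876801  1.84036361 -0.18671945  0.98651347
  0.55106974] [ 0.86366705 -0.5264188   0.45709803]
-5.18 -0.58 0.73 0.033 -1; -5.2 -0.4 0.73 0.034 -1; -5.2 -0.23 0.72 0.033 -1; -5.21 -0.05 0.73 0.034 -1
--
-0 -0 4.7 -0 -1; -0 -0 4.7 -0 -1
--
```

Emit:
carry_out(
  increments="-5.2 -0.6 0.7 0.033 -1; -5.2 -0.4 0.7 0.033 -1; -5.2 -0.2 0.7 0.033 -1; -5.2 0 0.7 0.033 -1; 0 0 0 0 -1",
)

```text
time_s: 4.0
ee_pos: [0.6245, -0.235, 0.2001]
ee_rot: [-3.14, 0.003, 1.818]
ft_force: [-0.1, -0.3, -0.1]
gripper_width: 0.0854
grasp_force: 0.0
```

Emit:
carry_out(
  increments="0 0 0 0 -1; 0 0 0 0 -1",
)

```text
time_s: 4.25
ee_pos: [0.6258, -0.2273, 0.201]
ee_rot: [3.141, -0.001, 1.827]
ft_force: [-0.1, 0.9, 0.0]
gripper_width: 0.0853
grasp_force: 0.0
```

Run:
```python
from h import *
s=state();print(s['time_s'],s['ee_pos'],s['ee_rot'])
plan([(.625,-.231,.106,104.4,-1)])
for n in('scene','top'):
    p=snapshot(n)
    for r in landmark_of(p,'arbor_grip')[:3]: print(n,r['p'],r['at'],ptz(p,r['at'],.117))
save(snapshot('scene'),'s1.png')
```

```text
4.25 [ 0.62584953 -0.22732704  0.20095232] [ 3.14095662e+00 -1.02023847e-03  1.82725306e+00]
-0.17 -0.09 4.75 0.003 -1; -0.16 -0.08 4.75 0.002 -1
--
scene 0.87 [379.0, 187.3] [ 0.60276395 -0.20378851  0.117     ]
scene 0.85 [456.5, 202.0] [ 0.43269993 -0.33992833  0.117     ]
scene 0.48 [466.1, 188.3] [ 0.48374246 -0.42373682  0.117     ]
top 0.78 [431.1, 249.9] [ 0.45686213 -0.34524063  0.117     ]
top 0.7 [224.4, 236.5] [0.50040775 0.21857145 0.117     ]
top 0.63 [458.2, 239.3] [ 0.484833  -0.4210052  0.117    ]
```

Emit:
carry_out(
  increments="-0.35 -0.1 3 0 -1; 0 0 3 0 -1; 0 0 2 0 -1; 0 0 1.4 0 -1; 0 0 0 0 -1",
)

```text
time_s: 5.12
ee_pos: [0.6251, -0.2328, 0.106]
ee_rot: [-3.14, -0.001, 1.825]
ft_force: [-0.3, 0.0, 0.3]
gripper_width: 0.0854
grasp_force: 0.0
```

Run:
```python
from h import *
s=state();print(s['time_s'],s['ee_pos'],s['ee_rot'],s['ft_force'])
p=snapshot('scene');cv2.imwrite('pics/g1.png',cv2.resize(p['img'][120:280,280:480,::-1],None,fx=4,fy=3.7*1,interpolation=cv2.INTER_CUBIC))
```

```text
5.125 [ 0.62506044 -0.23276575  0.10600378] [-3.14037332e+00 -6.81447345e-04  1.82482573e+00] [-0.25641394  0.03236712  0.29737626]
```

View pics/g1.png

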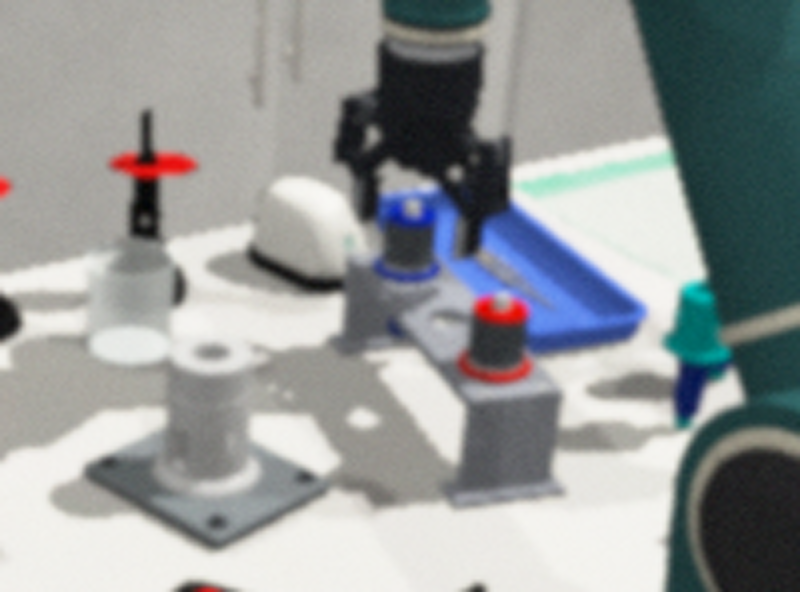

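Emit:
carry_out(
  increments="0.15 0 0 0 -1; 0 0 0 0 1; 0 0 0 0 1; 0 0 0 0 1; 0 0 0 0 1",
  grip_force=70,
)

```text
time_s: 5.8
ee_pos: [0.6257, -0.2317, 0.1076]
ee_rot: [3.14, 0.001, 1.825]
ft_force: [0.7, 0.7, 4.5]
gripper_width: 0.0365
grasp_force: 70.3
```

Emit:
carry_out(
  increments="0 0 0 0 1; 0 0 -0.5 0 1; 0 0 -2 0 1; 0 0 -3 0 1; 0 0 -3 0 1",
)

```text
time_s: 6.42
ee_pos: [0.624, -0.2316, 0.1929]
ee_rot: [-3.14, -0.001, 1.824]
ft_force: [0.2, -0.6, -3.7]
gripper_width: 0.0367
grasp_force: 71.7
```

Emit:
carry_out(
  increments="0 0 -3 0 1; 0 0 -1.5 0 1; 0 0 0 0 1",
)

```text
time_s: 6.8
ee_pos: [0.6251, -0.2317, 0.2378]
ee_rot: [3.14, 0.001, 1.825]
ft_force: [0.6, 0.3, -4.8]
gripper_width: 0.0363
grasp_force: 71.9
```

Run:
```python
from h import *
s=state();print(s['time_s'],s['ee_pos'],s['ee_rot'],s['ft_force'],s['joint_pos'])
p=snapshot('top')
C=cloud(p);q=C[(abs(C[:,0]-.5358)<.045)&(abs(C[:,1]+.0107)<.045)&(C[:,2]>.104)&(C[:,2]<.118)]
print(cv2.minEnclosingCircle(q[:,:2].astype(np.float32)),cv2.minAreaRect(q[:,:2].astype(np.float32)*1000),q.mean(0))
g=cv2.GaussianBlur(cv2.resize(p['img'][200:250,285:335].mean(2).astype(np.uint8),None,fx=8,fy=8,interpolation=cv2.INTER_CUBIC),(0,0),3)
c=cv2.HoughCircles(g,cv2.HOUGH_GRADIENT,2,400,param1=60,param2=20,minRadius=65,maxRadius=110)
print(c); c=c[0,0];uv=(285+(c[0]+.5)/8-.5,200+(c[1]+.5)/8-.5);print(uv,c[2]/8,ptz(p,uv,.112))
save(snapshot('scene'),'s2.png')
plan([(.5358,-.0107,.235,104.4,1)])
```

```text
6.8 [ 0.62511681 -0.23170524  0.23784855] [3.14027421e+00 5.55089637e-04 1.82457423e+00] [ 0.63372757  0.25725126 -4.84627716] [-0.05918005  0.52817903  0.5215456   1.58861257 -0.28598944  1.10015477
  0.78748855]
((0.535905122756958, -0.010805550031363964), 0.02805197611451149) ((535.5587158203125, -10.832420349121094), (54.39414596557617, 54.157527923583984), 16.646991729736328) [ 0.535843   -0.01082401  0.11133547]
NoneTraceback (most recent call last):
  File "<stdin>", line 8, in <module>
TypeError: 'NoneType' object is not subscriptable
```

Run:
```python
from h import *
plan([(.5358,-.0108,.238,104.4,1)],step=.05)
```

```text
4.72 -0.61 -0.03 0.001 1; 4.71 -0.61 -0.03 0 1; 4.72 -0.62 -0.03 0.001 1; 4.71 -0.62 -0.03 0 1; 4.71 -0.62 -0.03 0.001 1
--
```

Emit:
carry_out(
  increments="4.7 -0.6 0 0 1; 4.7 -0.6 0 0 1; 4.7 -0.6 0 0 1; 4.7 -0.6 0 0 1; 4.7 -0.6 0 0 1",
)

```text
time_s: 7.48
ee_pos: [0.5352, -0.0102, 0.2353]
ee_rot: [-3.139, -0.0, 1.825]
ft_force: [1.0, 0.3, -3.4]
gripper_width: 0.0363
grasp_force: 72.0
```

Emit:
carry_out(
  increments="0 0 0 0 1; 0 0 0 0 1; 0 0 0 0 1",
)

```text
time_s: 7.85
ee_pos: [0.5369, -0.0131, 0.2364]
ee_rot: [-3.141, 0.001, 1.822]
ft_force: [-0.0, -0.3, -4.7]
gripper_width: 0.0361
grasp_force: 72.0
```

Run:
```python
from h import *
s=state();print(s['time_s'],s['ee_pos'],s['ee_rot'],s['ft_force'],s['joint_pos'][6])
p=snapshot('scene');cv2.imwrite('pics/s3.png',cv2.resize(p['img'][120:280,250:450,::-1],None,fx=3.75,fy=3.75,interpolation=cv2.INTER_CUBIC))
plan([(.5358,-.0108,.16,104.4,1)],step=.05)
```

```text
7.85 [ 0.53694852 -0.01305129  0.23635816] [-3.14071136e+00  6.54713214e-04  1.82247692e+00] [-0.04560033 -0.28092484 -4.6803198 ] 0.37385856718432037
0.12 -0.03 3.82 0 1; 0.13 -0.03 3.82 0 1
--
```

View pics/s3.png

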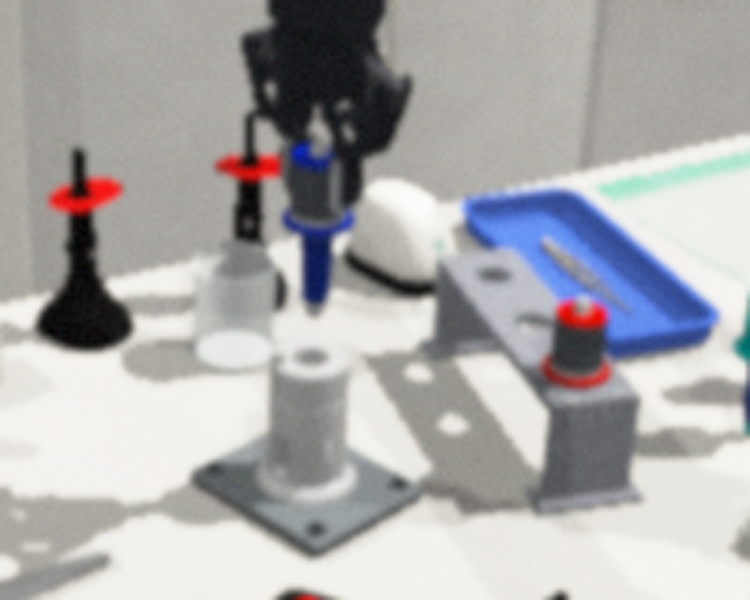

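Emit:
carry_out(
  increments="0.2 -0.05 2.5 0 1; 0 0 2.5 0 1; 0 0 2 0 1; 0 0 1 0 1; 0 0 0 0 1",
)

```text
time_s: 8.52
ee_pos: [0.536, -0.0104, 0.1564]
ee_rot: [-3.141, 0.0, 1.824]
ft_force: [-0.2, -0.8, -4.3]
gripper_width: 0.0364
grasp_force: 71.8
```

Emit:
carry_out(
  increments="0 0 0 0 1; 0 0 0.4 0 1; 0 0 0 0 1",
)

```text
time_s: 8.9
ee_pos: [0.536, -0.0098, 0.1529]
ee_rot: [3.141, 0.0, 1.825]
ft_force: [0.5, -0.9, -4.5]
gripper_width: 0.0364
grasp_force: 71.9
```

Emit:
carry_out(
  increments="0 0 0.4 0 1; 0 0 0.3 0 1; 0 0 0.1 0 1; 0 0 0 0 1",
)

```text
time_s: 9.4
ee_pos: [0.5361, -0.0099, 0.1447]
ee_rot: [3.141, 0.0, 1.825]
ft_force: [1.6, -1.4, -4.9]
gripper_width: 0.0362
grasp_force: 71.9
```

Emit:
carry_out(
  increments="0 0 0.1 0 1; 0 0 0.1 0 1; 0 0 0 0 1",
)

```text
time_s: 9.78
ee_pos: [0.5362, -0.01, 0.1428]
ee_rot: [3.141, 0.0, 1.825]
ft_force: [1.2, -1.4, -4.1]
gripper_width: 0.0364
grasp_force: 71.9
```

Emit:
carry_out(
  increments="0 0 0.1 0 1; 0 0 0 0 1",
)

```text
time_s: 10.02
ee_pos: [0.5362, -0.01, 0.1419]
ee_rot: [3.141, 0.0, 1.825]
ft_force: [2.0, -3.0, -4.6]
gripper_width: 0.0366
grasp_force: 71.9
```

Emit:
carry_out(
  increments="0 0 0.1 0 1; 0 0 0 0 1",
)

```text
time_s: 10.28
ee_pos: [0.5362, -0.0101, 0.1409]
ee_rot: [3.141, 0.0, 1.824]
ft_force: [1.8, -3.0, -4.3]
gripper_width: 0.0365
grasp_force: 71.9
```

Emit:
carry_out(
  increments="-0.08 0.03 0.05 0 1; 0 0 0 0 1",
)

```text
time_s: 10.52
ee_pos: [0.5363, -0.0103, 0.1403]
ee_rot: [-3.141, -0.0, 1.825]
ft_force: [1.0, -1.1, -2.5]
gripper_width: 0.0368
grasp_force: 71.9
```

Emit:
carry_out(
  increments="0 0 0.1 0 1; 0 0 0 0 1",
)

```text
time_s: 10.78
ee_pos: [0.5364, -0.0103, 0.1394]
ee_rot: [-3.141, -0.0, 1.825]
ft_force: [-1.8, -1.6, 0.1]
gripper_width: 0.0362
grasp_force: 72.3
```

Emit:
carry_out(
  increments="0 0 0.05 0.1 1; 0 0 0 0.1 1; 0 0 0 -0.1 1; 0 0 0 -0.1 1",
)

```text
time_s: 11.28
ee_pos: [0.5363, -0.0103, 0.1385]
ee_rot: [-3.141, -0.0, 1.828]
ft_force: [0.1, -2.0, -3.2]
gripper_width: 0.0364
grasp_force: 72.4
```

Emit:
carry_out(
  increments="0 0 0.05 0 1; 0 0 0 0 1",
)

```text
time_s: 11.52
ee_pos: [0.5364, -0.0103, 0.1385]
ee_rot: [-3.141, -0.0, 1.823]
ft_force: [-2.1, -1.3, 1.6]
gripper_width: 0.0365
grasp_force: 72.6
```

Emit:
carry_out(
  increments="0 0 0.06 0.1 1; 0 0 0 0.1 1; 0 0 0.05 -0.1 1; 0 0 0 -0.1 1; 0 0 0.02 0 1",
)

```text
time_s: 12.15
ee_pos: [0.5364, -0.0103, 0.1373]
ee_rot: [-3.141, -0.0, 1.824]
ft_force: [-3.2, -1.7, 5.4]
gripper_width: 0.0365
grasp_force: 72.8
```

Emit:
carry_out(
  increments="0 0 0.04 -0.1 1; 0 0 0 -0.1 1; 0 0 0.03 0.1 1; 0 0 0 0.1 1; 0 0 0 0 1",
)

```text
time_s: 12.78
ee_pos: [0.5364, -0.0104, 0.1365]
ee_rot: [-3.141, -0.0, 1.822]
ft_force: [-1.9, -0.9, 5.6]
gripper_width: 0.0364
grasp_force: 73.0
```

Emit:
carry_out(
  increments="0 -0.02 0.03 0.1 1; 0 0 0.02 0.1 1; 0 0 0.02 -0.1 1; 0 0 0.02 -0.1 1; 0 0 0 0 1",
)

```text
time_s: 13.4
ee_pos: [0.5364, -0.0104, 0.1359]
ee_rot: [3.141, -0.0, 1.827]
ft_force: [-3.5, -1.1, 6.8]
gripper_width: 0.0363
grasp_force: 73.1
```

Emit:
carry_out(
  increments="0 0 0.02 -0.1 1; 0 0 0.02 -0.1 1; 0 0 0.02 0.1 1; 0 0 0.02 0.1 1; 0 0 0 0 1",
)

```text
time_s: 14.02
ee_pos: [0.5364, -0.0104, 0.1355]
ee_rot: [3.141, -0.001, 1.823]
ft_force: [-4.9, -0.3, 10.3]
gripper_width: 0.0365
grasp_force: 73.6
```

Emit:
carry_out(
  increments="0 -0.03 0 0.1 1; 0 0 0 0.1 1; 0 0 0 -0.1 1; 0 0 0 -0.1 1; 0 0 0 0 1",
)

```text
time_s: 14.65
ee_pos: [0.5363, -0.0104, 0.1355]
ee_rot: [3.141, -0.0, 1.827]
ft_force: [-3.7, -1.7, 9.9]
gripper_width: 0.0362
grasp_force: 73.4
```

Emit:
carry_out(
  increments="0 0 0 -0.15 1; 0 0 0 -0.15 1; 0 0 0 0.15 1; 0 0 0 0.15 1; 0 0 0 0 1",
)

```text
time_s: 15.28
ee_pos: [0.5363, -0.0104, 0.1355]
ee_rot: [3.141, -0.001, 1.822]
ft_force: [-3.7, -0.3, 9.4]
gripper_width: 0.0364
grasp_force: 73.5
```

Emit:
carry_out(
  increments="0 0.03 -0.08 0 1; 0 0 0 0 1",
)

```text
time_s: 15.52
ee_pos: [0.5363, -0.0104, 0.1356]
ee_rot: [3.141, -0.0, 1.824]
ft_force: [-2.5, -0.7, 5.0]
gripper_width: 0.0365
grasp_force: 72.8
```

Emit:
carry_out(
  increments="0 0 0 0 -1; 0 0 0 0 -1; 0 0 0 0 -1; 0 0 0 0 -1",
)

```text
time_s: 16.02
ee_pos: [0.5363, -0.0105, 0.1353]
ee_rot: [3.142, 0.0, 1.825]
ft_force: [0.6, 0.3, 0.0]
gripper_width: 0.0852
grasp_force: 0.0
```

Emit:
carry_out(
  increments="0 0 -2 0 -1; 0 0 -4 0 -1; 0 0 -4.5 0 -1; 5 0 0 0 -1; 5 0 0 0 -1",
)

```text
time_s: 16.65
ee_pos: [0.5112, 0.0871, 0.2412]
ee_rot: [3.14, -0.0, 1.823]
ft_force: [0.8, 0.3, -1.0]
gripper_width: 0.0851
grasp_force: 0.0
```

Emit:
carry_out(
  increments="5 0 0 0 -1; 5 0 0 0 -1; 5 0 0 0 -1; 0 0 0 0 -1",
)

```text
time_s: 17.15
ee_pos: [0.4718, 0.2359, 0.2402]
ee_rot: [-3.141, -0.001, 1.833]
ft_force: [0.0, -0.9, -0.1]
gripper_width: 0.0852
grasp_force: 0.0
```

Run:
```python
from h import *
np.set_printoptions(precision=4,suppress=True)
s=state();print(s['time_s'],s['ee_pos'],s['ee_rot'],s['ft_force'])
p=snapshot('top');C=cloud(p)
q=C[(np.hypot(C[:,0]-.5363,C[:,1]+.0104)<.03)&(C[:,2]>.15)]
print(len(q),np.sort(q[:,2])[::6],q.mean(0))
r=p
q=C[(np.hypot(C[:,0]-.5363,C[:,1]+.0104)<.03)&(C[:,2]>.10)&(C[:,2]<.13)];print(np.sort(q[:,2])[::8])
m=(C[:,2]>.01)&(C[:,2]<.02)&(np.hypot(C[:,0]-.5363,C[:,1]+.0104)<.09);print(cv2.minAreaRect(C[m][:,:2].astype(np.float32)*1000))
for r in outline_of(p,'socket')[:1]:print(cv2.minAreaRect(cloud(p,r['mask'])[:,:2].astype(np.float32)*1000))
for t,z in(('drift_grip',.023),('drift_tip',.004)):
    for r in landmark_of(p,t)[:2]: print(t,r['p'],r['at'],ptz(p,r['at'],z))
q=C[(np.hypot(C[:,0]-.497,C[:,1]-.322)<.05)&(C[:,2]>.024)&(C[:,2]<.045)];print(len(q),cv2.minAreaRect(q[:,:2].astype(np.float32)*1000),q.mean(0))
q=C[(abs(C[:,0]-.51)<.035)&(C[:,1]>.14)&(C[:,1]<.36)&(C[:,2]>.007)&(C[:,2]<.045)];l=cv2.fitLine(q[:,:2].astype(np.float32),cv2.DIST_HUBER,0,.01,.01).ravel();print(l,np.degrees(np.arctan2(l[1],l[0])),q[:,1].min(),q[:,1].max())
p=snapshot('scene');cv2.imwrite('pics/s4.png',cv2.resize(p['img'][150:310,190:390,::-1],None,fx=3.75,fy=3.75,interpolation=cv2.INTER_CUBIC))
```

```text
17.15 [0.4718 0.2359 0.2402] [-3.1413 -0.0014  1.8327] [ 0.0076 -0.9336 -0.0897]
159 [0.1506 0.1578 0.1587 0.159  0.1594 0.1598 0.1602 0.1605 0.1608 0.1612
 0.1613 0.1617 0.1619 0.162  0.1623 0.1626 0.1629 0.163  0.1634 0.1639
 0.1643 0.165  0.1655 0.1667 0.1681 0.1698 0.1734] [ 0.5352 -0.0111  0.1626]
[0.1002 0.1068 0.1083 0.1096 0.1105 0.1115 0.1121 0.1129 0.1136 0.1138
 0.1149 0.1161 0.1168 0.1172 0.1177 0.1186 0.1194 0.1202 0.1217 0.1235]
((536.0621948242188, -10.772224426269531), (130.3765869140625, 109.350341796875), 14.587042808532715)
((536.919189453125, -9.296653747558594), (133.10708618164062, 109.81192016601562), 14.754851341247559)
drift_tip 0.58 [257.2, 231.4] [0.5279 0.1438 0.004 ]
drift_tip 0.25 [240.3, 173.0] [0.7088 0.1982 0.004 ]
0 ((0.0, 0.0), (0.0, 0.0), 0.0) [nan nan nan]
[ 0.17   -0.9855  0.5161  0.2013] -80.21433 0.14326254873359 0.2792553668338304<stdin>:13: RuntimeWarning: Mean of empty slice.
  ret = um.true_divide(
```

View pics/s4.png

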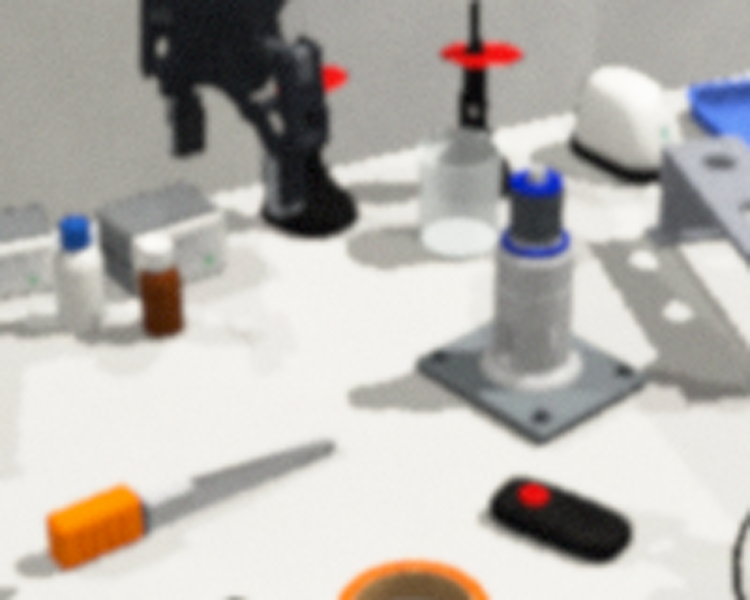

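Run:
```python
from h import *
plan([(.4966,.322,.10,99.7,-1),(.4966,.322,.012,99.7,-1)],step=.05)
```

```text
2.09 1.12 3.51 0.021 -1; 2.11 1.07 3.51 0.02 -1; 2.14 1.03 3.51 0.021 -1; 2.15 0.99 3.52 0.02 -1
--
0 0 4.4 0 -1; 0 0 4.4 0 -1
--
```

Emit:
carry_out(
  increments="2.1 1.1 3.5 0.02 -1; 2.1 1.1 3.5 0.02 -1; 2.1 1 3.5 0.02 -1; 2.2 1 3.5 0.02 -1; 0 0 3 0 -1",
)

```text
time_s: 18.02
ee_pos: [0.4961, 0.3245, 0.069]
ee_rot: [3.141, -0.0, 1.745]
ft_force: [0.6, 0.2, -0.3]
gripper_width: 0.0858
grasp_force: 0.0
```

Emit:
carry_out(
  increments="0 0 0.5 0 -1; 0 0 0 0 -1; 0 0 0 0 -1",
)

```text
time_s: 18.4
ee_pos: [0.4967, 0.3237, 0.067]
ee_rot: [3.139, -0.001, 1.744]
ft_force: [-0.5, 0.3, -0.8]
gripper_width: 0.0852
grasp_force: 0.0
```

Run:
```python
from h import *
s=state();print(s['ee_pos'],s['ee_rot'])
plan([(.4966,.322,.012,99.7,-1)],step=.025)
p=snapshot('scene');cv2.imwrite('pics/s5.png',cv2.resize(p['img'][200:340,150:330,::-1],None,fx=4,fy=4,interpolation=cv2.INTER_CUBIC))
for t,z in(('drift_grip',.023),('drift_tip',.004)):
    for r in landmark_of(p,t)[:2]: print(t,r['p'],r['at'],ptz(p,r['at'],z))
```

```text
[0.49669409 0.3236511  0.06699792] [ 3.13925533e+00 -1.17074555e-03  1.74369052e+00]
-0.05 -0.01 1.83 0.001 -1; -0.06 -0.01 1.83 0.001 -1; -0.05 -0.02 1.84 0.002 -1
--
drift_tip 0.83 [278.4, 265.8] [0.53196105 0.14690939 0.004     ]
```

View pics/s5.png

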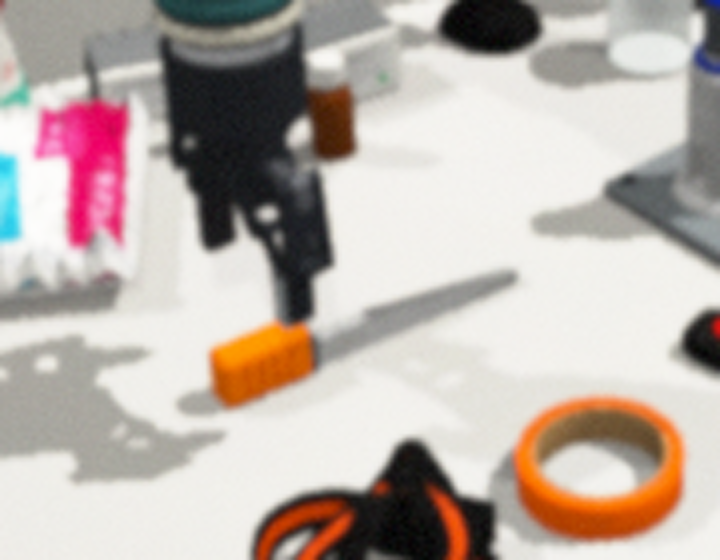

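Emit:
carry_out(
  increments="-0.15 0 1.8 0 -1; 0 0 1.8 0 -1; 0 0 1.4 0 -1; 0 0 0.5 0 -1; 0 0 0 0 -1",
)

```text
time_s: 19.18
ee_pos: [0.4957, 0.322, 0.0097]
ee_rot: [-3.141, 0.001, 1.745]
ft_force: [-0.2, 0.8, -0.5]
gripper_width: 0.0856
grasp_force: 0.0
```

Emit:
carry_out(
  increments="0 0 0 0 1; 0 0 0 0 1; 0 0 0 0 1; 0 0 0 0 1; 0 0 0 0 1",
  grip_force=90,
)

```text
time_s: 19.8
ee_pos: [0.4962, 0.3225, 0.011]
ee_rot: [3.141, -0.001, 1.745]
ft_force: [-0.3, 0.4, 5.6]
gripper_width: 0.0231
grasp_force: 88.7
```

Emit:
carry_out(
  increments="0 0 0 0 1; 0 0 0 0 1",
)

```text
time_s: 20.05
ee_pos: [0.4962, 0.3225, 0.011]
ee_rot: [3.141, -0.001, 1.745]
ft_force: [-0.1, -0.7, 6.1]
gripper_width: 0.023
grasp_force: 88.7
```

Run:
```python
from h import *
plan([(.4962,.3225,.056,104.6,1),(.4786,.2112,.055,104.6,1)],step=.04,start=(.4962,.3225,.011,99.98))
```

```text
0 0 -2.25 -0.04 1; 0 0 -2.25 -0.041 1
--
-3.44 -1.5 0.03 0 1; -3.44 -1.51 0.03 0 1; -3.45 -1.5 0.04 0 1
--
```

Emit:
carry_out(
  increments="0 0 -2.25 -0.04 1; 0 0 -2.25 -0.04 1; -3.4 -1.5 0 0 1; -3.4 -1.5 0 0 1; -3.4 -1.5 0 0 1",
)

```text
time_s: 20.68
ee_pos: [0.4771, 0.2109, 0.055]
ee_rot: [-3.141, 0.0, 1.825]
ft_force: [0.1, 0.0, -2.1]
gripper_width: 0.0228
grasp_force: 88.3
```

Emit:
carry_out(
  increments="0 0 0 0 1; 0 0 0 0 1; 0 0 0 0 1",
)

```text
time_s: 21.05
ee_pos: [0.4779, 0.2135, 0.0553]
ee_rot: [3.141, -0.0, 1.826]
ft_force: [-0.7, 0.1, -1.3]
gripper_width: 0.0229
grasp_force: 88.3
```

Run:
```python
from h import *
s=state();print(s['time_s'],s['ee_pos'],s['ee_rot'],s['ft_force'])
pos=np.array(s['ee_pos']);y=s['ee_rot'][2]
a=np.array([.5363,-.0104]);u=np.array([.2521,-.9677]);n=np.array([.9677,.2521])
d=pos[:2]-a;print('along',d@u,'lat',d@n,'tip pred',pos[:2]-.179*np.array([np.cos(y),np.sin(y)]))
for nm in('scene','top'):
    p=snapshot(nm)
    for r in landmark_of(p,'drift_tip')[:1]: print(nm,r['p'],r['at'],ptz(p,r['at'],pos[2]-.007))
    if nm=='top':
        C=cloud(p);d=C[:,:2]-a;m=(d@u<-.046)&(d@u>-.20)&(abs(d@n)<.012)&(C[:,2]>.035)&(C[:,2]<.08)
        q=C[m];dd=q[:,:2]-a
        for lo in np.arange(-.2,-.03,.02):
            k=(dd@u>lo)&(dd@u<lo+.02);print(round(lo,2),k.sum(),(dd@n)[k].mean(),q[k,2].mean())
        print((dd@u).max())
    cv2.imwrite('pics/i%s.png'%nm,cv2.resize(p['img'][170:290,200:360,::-1],None,fx=4.5,fy=4.5,interpolation=cv2.INTER_CUBIC))
```

```text
21.05 [0.47792183 0.21348418 0.05527158] [ 3.14129317e+00 -4.69692341e-04  1.82649405e+00] [-0.73918934  0.12785155 -1.33197646]
along -0.23136985824926168 lat -5.1349894324061156e-05 tip pred [0.5231946 0.040304 ]
scene 0.88 [316.9, 241.8] [0.52558115 0.0394757  0.04827158]
top 0.78 [290.8, 229.5] [0.52651948 0.04063332 0.04827158]
-0.2 33 -0.0017665099288609923 0.06346054301250328
-0.18 31 -0.0011313568692305255 0.06330063023062253
-0.16 31 -0.0012222344836501126 0.061527013707952584
-0.14 30 -0.0011872303203983895 0.05947969961146572
-0.12 30 -0.0012861070292038983 0.05771548644030787
-0.1 29 -0.0009867376943810985 0.05533196883870314
-0.08 25 -0.0008912432653726346 0.05365034960151989
-0.06 8 -0.000509277961869553 0.05192502342884944
-0.04 0 nan nan
-0.054302965751155195<stdin>:13: RuntimeWarning: Mean of empty slice.
  ret = ret.dtype.type(ret / rcount)
```

View pics/iscene.png

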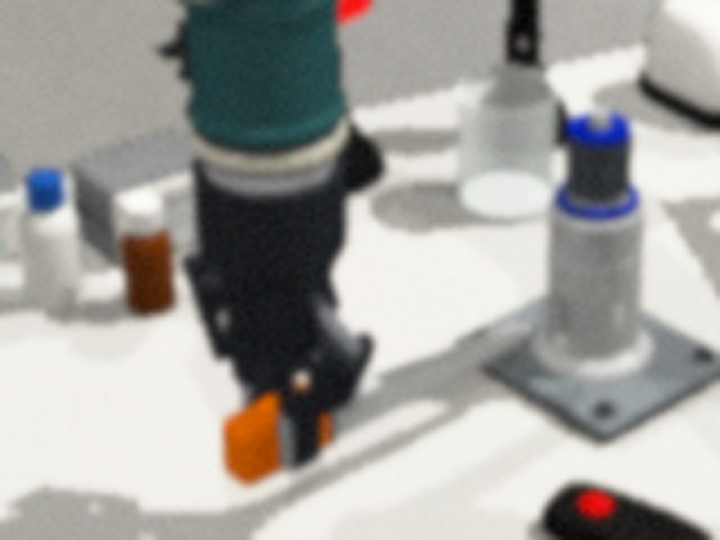

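Emit:
carry_out(
  increments="0 0 0.7 0 1; 0 0 0.6 0 1; 0 0 0 0 1; -1.5 0 0 0 1; 0 0 0 0 1",
)

```text
time_s: 21.88
ee_pos: [0.4823, 0.1955, 0.0426]
ee_rot: [3.141, 0.001, 1.822]
ft_force: [0.3, -0.1, -1.6]
gripper_width: 0.0229
grasp_force: 88.3
```

Emit:
carry_out(
  increments="-0.6 0 0 0 1; -0.5 0 0 0 1; 0 0 0 0 1",
)

```text
time_s: 22.25
ee_pos: [0.4846, 0.1865, 0.0425]
ee_rot: [3.141, 0.0, 1.824]
ft_force: [0.5, 0.9, -2.7]
gripper_width: 0.0231
grasp_force: 88.3
```

Emit:
carry_out(
  increments="-0.5 0 0 0 1; -0.5 0 0 0 1; 0 0 0 0 1",
)

```text
time_s: 22.62
ee_pos: [0.4871, 0.1767, 0.0424]
ee_rot: [3.142, 0.0, 1.824]
ft_force: [1.2, -0.0, -1.7]
gripper_width: 0.0232
grasp_force: 88.3
```

Emit:
carry_out(
  increments="-0.6 0 0 0 1; -0.6 0 0 0 1; -0.6 0 0 0 1; 0 0 0 0 1",
)

```text
time_s: 23.12
ee_pos: [0.4917, 0.1591, 0.0424]
ee_rot: [3.142, 0.0, 1.823]
ft_force: [0.2, -0.8, -1.8]
gripper_width: 0.0229
grasp_force: 88.3
```

Emit:
carry_out(
  increments="0 0 0.1 0 1; 0 0 0 0 1",
)

```text
time_s: 23.38
ee_pos: [0.4913, 0.1601, 0.0413]
ee_rot: [-3.141, -0.0, 1.825]
ft_force: [0.7, -0.6, -1.4]
gripper_width: 0.0227
grasp_force: 88.3
```

Emit:
carry_out(
  increments="0 0 0.05 0 1; 0 0 0 0 1",
)

```text
time_s: 23.62
ee_pos: [0.4915, 0.16, 0.0409]
ee_rot: [3.141, 0.0, 1.825]
ft_force: [-0.4, 0.0, -1.3]
gripper_width: 0.0228
grasp_force: 88.3
```

Emit:
carry_out(
  increments="0 0 0.05 0 1; 0 0 0 0 1",
)

```text
time_s: 23.88
ee_pos: [0.4916, 0.1599, 0.0405]
ee_rot: [3.141, 0.0, 1.825]
ft_force: [0.8, -0.4, 0.1]
gripper_width: 0.023
grasp_force: 88.5
```

Emit:
carry_out(
  increments="0 0 0.05 0 1; 0 0 0 0 1",
)

```text
time_s: 24.12
ee_pos: [0.4917, 0.1599, 0.04]
ee_rot: [3.141, 0.0, 1.825]
ft_force: [-0.3, 0.1, 1.6]
gripper_width: 0.0231
grasp_force: 88.7
```

Emit:
carry_out(
  increments="-0.4 0 0 0 1; -0.4 0 0 0 1; -0.4 0 0 0 1; -0.3 0 0 0 1; 0 0 0 0 1",
)

```text
time_s: 24.75
ee_pos: [0.4954, 0.1449, 0.0399]
ee_rot: [3.141, 0.0, 1.824]
ft_force: [-0.1, -0.6, 2.6]
gripper_width: 0.0229
grasp_force: 88.8
```

Emit:
carry_out(
  increments="-0.2 0 0 0 1; -0.2 0 0 0 1; -0.2 0 0 0 1",
)

```text
time_s: 25.12
ee_pos: [0.4968, 0.1396, 0.0399]
ee_rot: [3.141, -0.0, 1.825]
ft_force: [-1.1, -0.2, 3.7]
gripper_width: 0.0228
grasp_force: 88.8
```

Emit:
carry_out(
  increments="-0.2 0 0 0 1; -0.2 0 0 0 1; -0.2 0 0 0 1",
)

```text
time_s: 25.5
ee_pos: [0.4982, 0.1344, 0.04]
ee_rot: [3.141, -0.001, 1.825]
ft_force: [-1.4, 3.2, 5.2]
gripper_width: 0.0228
grasp_force: 89.0
```

Emit:
carry_out(
  increments="-0.2 0 -0.02 0 1; -0.2 0 0 0 1; -0.2 0 0 0 1",
)

```text
time_s: 25.88
ee_pos: [0.4993, 0.1303, 0.0403]
ee_rot: [3.141, -0.003, 1.826]
ft_force: [-2.7, 9.4, 6.3]
gripper_width: 0.0225
grasp_force: 89.2
```

Emit:
carry_out(
  increments="-0.2 0 0 0 1; -0.2 0 0 0 1; -0.2 0 0 0 1",
)

```text
time_s: 26.25
ee_pos: [0.5003, 0.1269, 0.0405]
ee_rot: [-3.142, -0.005, 1.828]
ft_force: [-4.6, 13.1, 7.5]
gripper_width: 0.0228
grasp_force: 89.5
```

Emit:
carry_out(
  increments="-0.2 0 -0.02 0 1; -0.2 0 0 0 1; -0.2 0 0 0 1",
)

```text
time_s: 26.62
ee_pos: [0.5019, 0.1208, 0.0406]
ee_rot: [3.141, -0.005, 1.829]
ft_force: [-2.7, 10.9, 7.0]
gripper_width: 0.0232
grasp_force: 89.4
```

Emit:
carry_out(
  increments="-0.2 0 0 0 1; -0.2 0 0 0 1; -0.2 0 0 0 1",
)

```text
time_s: 27.0
ee_pos: [0.504, 0.1133, 0.0406]
ee_rot: [3.141, -0.003, 1.827]
ft_force: [-1.1, 7.9, 5.7]
gripper_width: 0.023
grasp_force: 89.3
```

Run:
```python
from h import *
s=state();print(s['time_s'],s['ee_pos'],s['ee_rot'],s['ft_force'])
d=np.array(s['ee_pos'])[:2]-[.5363,-.0104];print('tip',d@[.2521,-.9677]+.179,'lat',d@[.9677,.2521])
p=snapshot('top');C=cloud(p)
q=C[(np.hypot(C[:,0]-.535,C[:,1]+.011)<.014)&(C[:,2]>.15)];print('head',len(q),np.median(q[:,2]),np.percentile(q[:,2],90),q.mean(0))
m=(C[:,2]>.01)&(C[:,2]<.02)&(np.hypot(C[:,0]-.5363,C[:,1]+.0104)<.09);print(cv2.minAreaRect(C[m][:,:2].astype(np.float32)*1000))
p=snapshot('scene');cv2.imwrite('pics/j.png',cv2.resize(p['img'][160:280,240:400,::-1],None,fx=4.5,fy=4.5,interpolation=cv2.INTER_CUBIC))
```

```text
27.0 [0.50395815 0.11332147 0.04057637] [ 3.14111976e+00 -2.85774694e-03  1.82719221e+00] [-1.0718877   7.87246314  5.68700046]
tip 0.051121355658636014 lat -0.00010702589629222624
head 86 0.16432302838996682 0.17254353814018508 [ 0.53451228 -0.01077559  0.16563079]
((536.03564453125, -11.026519775390625), (130.0631103515625, 109.51410675048828), 14.798750877380371)
```

View pics/j.png

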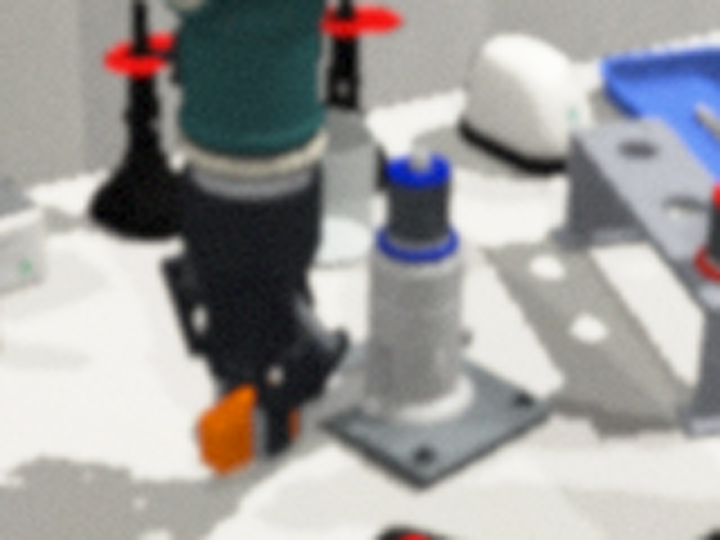

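Emit:
carry_out(
  increments="-0.25 0 0 0 1; -0.25 0 0 0 1; -0.25 0 0 0 1; -0.25 0 0 0 1; -0.25 0 0 0 1",
)

```text
time_s: 27.72
ee_pos: [0.5075, 0.0991, 0.0405]
ee_rot: [3.141, -0.001, 1.825]
ft_force: [-0.5, 3.4, 5.8]
gripper_width: 0.0226
grasp_force: 89.3
```

Emit:
carry_out(
  increments="-0.25 0 0 0 1; -0.25 0 0 0 1; -0.25 0 0 0 1; -0.25 0 0 0 1; -0.25 0 0 0 1",
)

```text
time_s: 28.35
ee_pos: [0.5108, 0.0864, 0.0405]
ee_rot: [3.141, -0.0, 1.825]
ft_force: [-0.0, 1.9, 5.1]
gripper_width: 0.023
grasp_force: 89.3
```

Emit:
carry_out(
  increments="-0.25 0 0 0 1; -0.25 0 0 0 1; -0.25 0 0 0 1; -0.25 0 0 0 1; 0 0 0 0 1",
)

```text
time_s: 28.98
ee_pos: [0.5135, 0.0762, 0.0406]
ee_rot: [3.141, 0.0, 1.824]
ft_force: [0.7, 0.7, 5.9]
gripper_width: 0.0226
grasp_force: 89.3
```

```bash
cat > m.py <<'E'
from h import *
s=state();print(s['time_s'],s['ee_pos'],s['ee_rot'],s['ft_force'])
d=np.array(s['ee_pos'])[:2]-[.5363,-.0104];print('tip',d@[.2521,-.9677]+.179,'lat',d@[.9677,.2521])
p=snapshot('top');C=cloud(p)
q=C[(np.hypot(C[:,0]-.535,C[:,1]+.011)<.014)&(C[:,2]>.15)];print('head',len(q),np.median(q[:,2]),np.percentile(q[:,2],90),q.mean(0))
m=(C[:,2]>.01)&(C[:,2]<.02)&(np.hypot(C[:,0]-.5363,C[:,1]+.0104)<.09);print(cv2.minAreaRect(C[m][:,:2].astype(np.float32)*1000))
for r in landmark_of(p,'drift_tip')[:1]: print(r['p'],(ptz(p,r['at'],.034)[:2]-[.5363,-.0104])@[.2521,-.9677])
a=C[:,:2]-[.5363,-.0104];A=a@[.2521,-.9677];N=a@[.9677,.2521]
k=(abs(N)<.004)&(A>.03)&(A<.13)&(C[:,2]>.03)&(C[:,2]<.06);print('tip depth',np.sort(A[k])[-4:] if k.any() else 0)
E
python3 m.py
```

```text
28.975 [0.513499   0.07615997 0.04057343] [3.14076711e+00 3.67374006e-04 1.82421588e+00] [0.6672526  0.722056   5.87817292]
tip 0.08948778574947953 lat -0.00024276027661323643
head 86 0.16970808032159512 0.17736896418468584 [ 0.5345799  -0.01119494  0.1704875 ]
((535.9349365234375, -11.071708679199219), (129.63165283203125, 109.46048736572266), 14.495377540588379)
0.56 0.09128588387329119
tip depth [0.0834941  0.08440198 0.0855259  0.08659685]
```

Emit:
carry_out(
  increments="-0.15 0 0 0 1; -0.1 0 0 0 1; 0 0 -0.08 0 1; 0 0 0 0 1",
)

```text
time_s: 29.58
ee_pos: [0.5135, 0.0738, 0.0409]
ee_rot: [-3.141, 0.0, 1.824]
ft_force: [0.2, 0.4, 1.4]
gripper_width: 0.023
grasp_force: 88.7
```

```bash
python3 m.py
```

```text
29.575 [0.51352991 0.07381735 0.0408506 ] [-3.14121977e+00  3.07322885e-04  1.82435478e+00] [0.23290453 0.42114732 1.35885356]
tip 0.09176252589841027 lat -0.0008034245392682158
head 86 0.1705334902675647 0.17703239829747341 [ 0.53476506 -0.01118576  0.1711131 ]
((535.7237548828125, -10.917442321777344), (129.99171447753906, 109.22116088867188), 14.68607234954834)
0.65 0.0854965353252619
tip depth [0.08550881 0.08594321 0.08727552 0.08910545]
```

Emit:
carry_out(
  increments="0 0 0 0 -1; 0 0 0 0 -1; 0 0 0 0 -1; 0 0 0 0 -1",
)

```text
time_s: 30.18
ee_pos: [0.5136, 0.0742, 0.0411]
ee_rot: [-3.142, -0.0, 1.825]
ft_force: [-0.4, -0.1, 0.2]
gripper_width: 0.0854
grasp_force: 0.0
```

Emit:
carry_out(
  increments="0 0 -1 0 -1; 0 0 -3 0 -1; 0 0 -4 0 -1; 2 0 -4 0 -1; 5 0 -3 0 -1",
)

```text
time_s: 30.8
ee_pos: [0.4972, 0.1405, 0.1938]
ee_rot: [3.139, 0.001, 1.819]
ft_force: [0.6, 1.3, 0.8]
gripper_width: 0.0855
grasp_force: 0.0
```

Emit:
carry_out(
  increments="5 0 0 0 -1; 5 0 0 0 -1; 3 0 0 0 -1; 0 0 0 0 -1; 0 0 0 0 -1",
)

```text
time_s: 31.42
ee_pos: [0.4637, 0.2669, 0.1914]
ee_rot: [3.141, 0.001, 1.824]
ft_force: [-0.0, 0.3, 0.2]
gripper_width: 0.0851
grasp_force: 0.0
```

```bash
python3 m.py; python3 -c "
from h import *
p=snapshot('scene');cv2.imwrite('pics/k.png',cv2.resize(p['img'][140:300,190:440,::-1],None,fx=3.2,fy=3.2,interpolation=cv2.INTER_CUBIC))"
```

```text
31.425 [0.46371405 0.26685018 0.19143971] [3.14128658e+00 5.13543783e-04 1.82379851e+00] [-0.01118157  0.26756677  0.15531263]
tip -0.10759391297649024 lat -0.0003466564272068863
head 85 0.16944954075364826 0.17838421965575307 [ 0.53446971 -0.01103302  0.17056666]
((535.2674560546875, -11.297080993652344), (158.12867736816406, 109.56588745117188), 14.729564666748047)
0.58 0.08196405203684
tip depth [0.08410116 0.086552   0.08722516 0.08913496]
```

View pics/k.png

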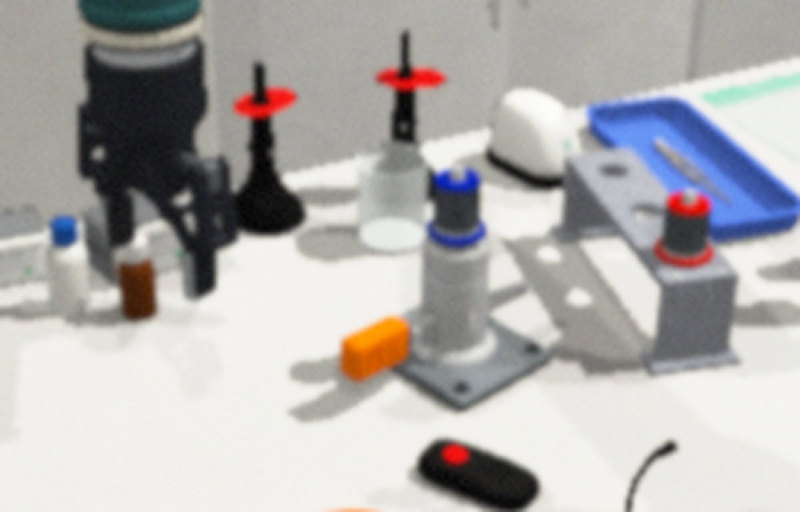

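The orange handle sits level at (375,348), with the blade through the socket. The arbor stands raised at (457,205). The spare, the jar and the vials have not moved, and the gripper is clear.

```bash
python3 -c "
from station import *
print(job_done())"
```

```text
the job is handed in; nothing more can be done
None
```

The job is handed in: the arbor was seated flush with a twisting push of about 15 N at most, as read between moves. The drift then broke it loose, and it stands about 8 mm up on the drift, with the socket, spare, jar and vials undisturbed as far as the pictures show.

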